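Nest the drip cups and tray the odd one

TASK

Tidy away the steel drip cups: nest the two loose tapered cups in the tapered cup that stands on the cork mat inside the little fence, so that all three sit fully home and upright in one stack where that cup stands. The straight-sided cup will not nest, so stand it in the sloped tray, all the way down against the back stop at the low end. Leave the engine, gear, chimney cap and funnel undisturbed.

Things in the scene. Friction and masses are not known exactly. Their poses are not given: they have to be found in the camera images.
- cup_base_mid (a point): tapered round steel cup, open top, about 130 g, 42 mm high: outer diameter 31 mm at the foot, 49 at 30 mm height, then a straight rim band of 58 from 33 to 42 mm; wall 2, inner floor 15 mm above its underside. Fully nested, a cup sits 15 mm above the one below, 1 to 2 mm side play. Point: on the axis half-way up (21 mm), z up. Stands on the cork mat (top 9 mm above the desk).
- cup_a_mid (a point): tapered round steel cup, open top, about 130 g, 42 mm high: outer diameter 31 mm at the foot, 49 at 30 mm height, then a straight rim band of 58 from 33 to 42 mm; wall 2, inner floor 15 mm above its underside. Fully nested, a cup sits 15 mm above the one below, 1 to 2 mm side play. Point: on the axis half-way up (21 mm), z up. Loose on the desk before the fence.
- cup_b_mid (a point): tapered round steel cup, open top, about 130 g, 42 mm high: outer diameter 31 mm at the foot, 49 at 30 mm height, then a straight rim band of 58 from 33 to 42 mm; wall 2, inner floor 15 mm above its underside. Fully nested, a cup sits 15 mm above the one below, 1 to 2 mm side play. Point: on the axis half-way up (21 mm), z up. Loose on the desk before the fence.
- odd_mid (a point): straight-sided round steel cup, open at the top, the one that does not nest: 42 mm high, 58 mm outer diameter all the way down, wall 2 mm, inner floor 5 mm above its underside, about 130 g. Stands loose on the desk in line with the two loose tapered cups, in any order. The point is on its axis half-way up (21 mm), z up.
- tray_stop (a point): point on the floor of the fixed wooden sloped tray, mid-foot of the back stop at its low far end. x: down the slope (14 degrees) into the stop; y: across; z: square to the floor. Floor 200 mm long up-slope from here, 80 mm wide between side rails 20 mm high, 8 thick; stop 34 mm high, 8 thick; upper end open. Friction holds a cup where it is put on the slope.
- fence: fixed plywood board 250 x 430 mm, 6 thick, with a wooden fence 56 mm high over the desk on three sides and on the +y half of its front (-x side); the -y half of the front is the open gateway before the cork mat. Origin mid-underside, axes along its edges. Cork mat 100 x 130 mm, centred at (-70, -90) mm.
- gate (a joint): little wooden gate, 180 mm long and 53 mm high, on an upright pivot at (-130, -205) mm of the fence board: 0 is closed, about 3 rad is folded right back, pointing away to -y outside the gateway. It starts open, out of the way, and need not be moved.
- engine_mid (a point): twin-cylinder brass steam engine, 75 x 110 mm and 85 mm high, 1.1 kg, loose on the board; the point is on its centre, 40 mm above its underside. Leave it alone.
- gear_mid (a point): grey alloy gear lying flat, 55 mm in diameter, 16 mm high; point at its centre, 8 mm up. Leave it alone.
- cap_mid (a point): blackened steel chimney cap, 66 mm in diameter, 50 mm high; point at its centre, 25 mm up. Leave it alone.
- funnel_mid (a point): copper funnel standing mouth down, 68 mm in diameter, 75 mm high; point on its axis, 37.5 mm up. Leave it alone.
Mind the look-alikes: they are no part of the job. What is shaped like the part that bears cup_b_mid but turquoise is not meant. Leave any red look-alike of the part that bears tray_stop alone.

How it is judged:
At the end, for the whole second after the job is handed in: Both loose tapered cups nested in the one on the mat, either order: 15 and 30 mm (each within 4) above it, within 5 mm of its axis, all upright within 0.12 rad, that cup shifted under 30 mm. Straight cup flat in the tray (within 0.12 rad), its side within 5 mm of the stop (((z of cup_a_mid in the frame of cup_base_mid between 0.011 and 0.019 m and z of cup_b_mid in the frame of cup_base_mid between 0.026 and 0.034 m) or (z of cup_b_mid in the frame of cup_base_mid between 0.011 and 0.019 m and z of cup_a_mid in the frame of cup_base_mid between 0.026 and 0.034 m)) and horizontal distance between each of cup_a_mid, cup_b_mid and cup_base_mid below 0.005 m and angle between each of cup_a_mid, cup_b_mid, cup_base_mid's own z axis and vertical below 0.12 rad and distance of cup_base_mid from where it was at the start of the episode below 0.03 m and x of odd_mid in the frame of tray_stop between -0.034 and -0.02 m and y of odd_mid in the frame of tray_stop between -0.03 and 0.03 m and z of odd_mid in the frame of tray_stop between 0.016 and 0.026 m and angle between the z axis of odd_mid and the z axis of tray_stop, either way round below 0.12 rad); the robot touches nothing.
It fails at once if the engine is shifted by more than 30 mm (distance of engine_mid from where it was at the start of the episode above 0.03 m).
It fails at once if the gear is shifted by more than 30 mm (distance of gear_mid from where it was at the start of the episode above 0.03 m).
It fails at once if the chimney cap is shifted by more than 30 mm (distance of cap_mid from where it was at the start of the episode above 0.03 m).
It fails at once if the funnel is shifted by more than 30 mm (distance of funnel_mid from where it was at the start of the episode above 0.03 m).
It also fails if it takes over 72 s, if anything falls off the work surface, if the arm or the gripper's body presses on something with over 40 N, if the wrist force passes 120 N, or if a joint passes its speed limit or range.

ROBOT

A 6-joint arm with a two-finger parallel gripper is mounted at the origin on the work surface. World frame = base frame: x ahead of the robot, y to its left, z up, the work surface at z = 0. Lengths are in m, angles in rad, forces in N, time in s.
With the tool pointing down it reaches from about 0.275 to 0.725 m from the base axis. Payload 5.6 kg.
Tool frame: the origin (TCP) lies midway between the tips of the shut fingers; the grasp point (between the pads) lies 19 mm behind it; z points along the fingers, y is the line along which they close (so a half turn about z gives the same grasp; the last joint's range is limited). The gripper opens to 85 mm and grips with 20 to 120 N. Pads are 22 mm wide; open, the fingers measure 114 mm over their backs; the gripper's body (76 mm by 85 mm) begins 54 mm behind the grasp point. The pads swing forward as they close: fully open they stand 13 mm farther back than shut.
Start: joints at [-0.89, 0.255, 0.108, 0, -1.424, -0.285], TCP at [0.212, -0.507, 0.231] pointing down, gripper open.
Joint ranges: [-2.95, 2.95], [-1.21, 1.97], [-1.09, 1.5], [-2.87, 1.71], [-2.94, -0.07], [-3.05, 3.05]. Speed limits (rad/s): [2.57, 2.57, 3.14, 3.14, 3.14, 3.14].

INTERFACE

Orientations are given as a unit quaternion [w, x, y, z].
In Python, from workcell import manip, viewer, hand_in gives the robot as it stands.
- The arm moves only by the tool move_arm, never from a script. Its argument "plan" is a list of rows, each a list of 3 entries, a list of its own where there are three numbers: the shift along the tool's x, y, z scaled (see below), then the turn, a rotation vector about the tool's x, y, z scaled (see below), then the closure, from -1 (fully open) to 1 (shut), so that 0 is half open. In form: [[[x, y, z], [wx, wy, wz], hand], ...]. A call has 1 to 12 rows; each row shifts and turns the commanded pose from where the row before left it, along the tool's axes as they then stand; what a row does not reach is not made up. The controller multiplies each number of a shift by 150 mm and each number of a turn by 180 degrees. A row lasts 1/12 s, in which the tool goes at most 41.7 mm and 7.16 degrees, less where a joint would pass 70% of its speed; a pose out of reach is approached as far as the arm can. A call with a number of a shift or a turn outside -1 to 1 is refused whole. A call with a gripper value outside its range is refused whole. The fingers move at their own pace and stop on an object; "squeeze" is the grip in N (left out, the last holds). Time passes only in rows, so rows that do not move let the fingers close. It gives the time, the measured TCP pose, the force, the opening and the grip force at its end, in the units of the state.
- manip.sense(): the state, without advancing time (a new reading comes with each control period).
- viewer.get_image(name): name is "scene" or "top"; returns a dict with "image" (480x640x3 uint8, red, green, blue), "range_z" (480x640 float32, m along the optical axis (not along the pixel's ray), 0 where there is no reading), "fovy" (degrees; the focal length in pixels is half the picture's height over the tangent of half this angle, whatever the lens; pixels are square), "cx", "cy" (the principal point, pixels), "D" ([k1, k2, p1, p2, k3] as OpenCV has them; the pictures are not rectified), "R" (3x3) and "t" (3): a world point X has camera coordinates R X + t. Camera axes: x right, y down, z forward; pixel columns grow to the right and rows downward; lengths in m; the calibration is good to about 2 mm. A picture is of the moment at which its call begins.
- hand_in(): hands the job in; it is judged then, once.
Trained networks look in a picture, given as the dict that the camera call returned (one of the last four; its "shot" number tells which), for a name from the list of things; names that differ only in an ending like _2 or _b are one class to them, and where a whole thing is asked for, a point or a joint stands for the part that bears it (a point fixed in the world has none). Each returns a list of dicts, best first, with "p" (0 to 1); they miss things now and then, are a little off and sometimes report something else, mostly with a low value. They report only what shows in the picture. A call takes as long as a camera call. They do not tell look-alikes from the thing itself.
- viewer.look_for(picture, thing): "at" ([column, row] in pixels, amid what is visible of it).
- viewer.landmark_of(picture, thing): "at" ([column, row] in pixels: a listed point, or the origin of a listed thing).
The state is a dict: "time_s": time; "joint_positions": joint angles; "joint_vel": joint speeds; "tau": joint torques, N m; "eef_pos": TCP position; "orientation": TCP orientation; "contact_force": force on the tool from outside, world axes, zero at the start; "torque": the same for the moment, N m; "grip_width": opening from 0.0 (shut) to 1.0 (fully open); "grasp_force": force on a finger pad.
Only numpy, scipy, OpenCV 4.12 (cv2) and the standard library are available. Lean on these libraries where they do the work, as an engineer would, in place of code of your own. Each camera call takes 0.05 s, during which the arm holds its last target. There are 200 camera calls.

## Working session

There is one attempt and no reset: what is moved stays moved. The work goes in short steps, Python scripts to look and compute and a tool call to move; the robot and the scene stay as the last step left them, time stands still between calls to the robot, and variables do not carry over. Pictures are saved under pics/ and viewed, at most 10 in all, crops included, and the job is handed in when it is done.

Besides the shell and the picture viewer there is one more tool, called as name(argument=value, ...) on one line, values as JSON. move_arm: Moves the arm, as the interface text tells. Shifts and turns lie within -1 to 1; 1 stands for 150 mm of shift or 180 degrees of turn. Its arguments: {"type":"object","properties":{"plan":{"type":"array","items":{"type":"array"}},"squeeze":{"type":"number"}},"required":["plan"]}

```bash
mkdir -p pics
cat > h.py <<'E'
import numpy as np, cv2
from workcell import manip, viewer, hand_in
def K(p):
    f=240/np.tan(np.radians(p["fovy"])/2); return np.array([[f,0,p["cx"]],[0,f,p["cy"]],[0,0,1.]])
def ray(p,uv):
    n=cv2.undistortPoints(np.array([[uv]],float),K(p),np.array(p["D"],float))[0,0]
    R=np.array(p["R"]);t=np.array(p["t"]); return -R.T@t, R.T@np.array([n[0],n[1],1.])
def atz(p,uv,z):
    c,d=ray(p,uv); return c+d*(z-c[2])/d[2]
def cloud(p):
    z=p["range_z"];v,u=np.mgrid[:480,:640]
    n=cv2.undistortPoints(np.stack([u,v],-1).reshape(-1,1,2).astype(float),K(p),np.array(p["D"],float))[:,0]
    P=np.c_[n,np.ones(len(n))]*z.reshape(-1,1)
    W=(P-np.array(p["t"]))@np.array(p["R"]); W[z.ravel()==0]=np.nan
    return W.reshape(480,640,3)
def two(p,a,q,b):
    c1,d1=ray(p,a);c2,d2=ray(q,b)
    s=np.linalg.lstsq(np.c_[d1,-d2],c2-c1,rcond=None)[0]
    A=c1+s[0]*d1;B=c2+s[1]*d2; return (A+B)/2,np.linalg.norm(A-B)
E
python3 - <<'E'
from h import *
np.set_printoptions(precision=3,suppress=True)
print(manip.sense())
for n in ["scene","top"]:
    p=viewer.get_image(n); cv2.imwrite(f"pics/{n}0.png",p["image"][...,::-1])
    print(n,-np.array(p["R"]).T@p["t"])
    W=cloud(p)
    for th in ["cup_base_mid","odd_mid","tray_stop","fence","engine_mid","gear_mid","cap_mid","funnel_mid"]:
        for d in viewer.landmark_of(p,th)[:5]:
            u,v=d["at"]; print(th,round(d["p"],2),np.round(d["at"]),W[min(int(v),479),min(int(u),639)], atz(p,(u,v),.021))
E
```

```text
{'time_s': 0.0, 'joint_positions': array([-0.89 ,  0.256,  0.107, -0.   , -1.424, -0.285]), 'joint_vel': array([ 0.001,  0.001, -0.002, -0.001, -0.   ,  0.   ]), 'tau': array([ -0.   , -38.663,  23.794,   5.365,  -0.006,   0.   ]), 'eef_pos': array([ 0.212, -0.507,  0.23 ]), 'orientation': array([-0.   , -0.197,  0.98 ,  0.001]), 'contact_force': array([-0.507,  0.919, -0.199]), 'torque': array([ 0.072, -0.017, -0.018]), 'grasp_force': 0.0, 'grip_width': 0.9955497195669946}
scene [1.687 0.27  0.825]
cup_base_mid 0.85 [248. 268.] [ 0.623 -0.076  0.022] [ 0.621 -0.076  0.021]
odd_mid 0.94 [307. 237.] [0.488 0.048 0.039] [0.463 0.043 0.021]
tray_stop 0.87 [429. 212.] [0.318 0.359 0.039] [0.291 0.362 0.021]
tray_stop 0.61 [434. 271.] [0.57  0.37  0.022] [0.571 0.37  0.021]
fence 0.64 [276. 292.] [0.685 0.005 0.006] [0.704 0.011 0.021]
engine_mid 0.87 [324. 289.] [0.745 0.129 0.075] [0.679 0.12  0.021]
engine_mid 0.29 [207. 297.] [ 0.777 -0.126  0.052] [ 0.742 -0.141  0.021]
gear_mid 0.5 [253. 304.] [ 0.753 -0.032  0.021] [ 0.754 -0.03   0.021]
cap_mid 0.71 [207. 298.] [ 0.778 -0.128  0.0
[... 305 characters left out ...]
6] [0.458 0.04  0.021]
tray_stop 0.92 [158. 227.] [0.562 0.366 0.023] [0.562 0.367 0.021]
tray_stop 0.85 [162. 359.] [0.301 0.355 0.011] [0.3   0.35  0.021]
fence 0.59 [330. 167.] [0.694 0.015 0.005] [0.687 0.015 0.021]
fence 0.17 [354. 140.] [ 0.746 -0.035  0.02 ] [ 0.744 -0.036  0.021]
engine_mid 0.64 [278. 151.] [0.726 0.124 0.015] [0.722 0.124 0.021]
gear_mid 0.92 [353. 139.] [ 0.747 -0.033  0.022] [ 0.747 -0.034  0.021]
cap_mid 0.68 [454. 293.] [ 0.427 -0.234  0.013] [ 0.425 -0.231  0.021]
cap_mid 0.65 [401. 130.] [ 0.755 -0.127  0.05 ] [ 0.765 -0.134  0.021]
funnel_mid 0.79 [265. 193.] [nan nan nan] [0.632 0.15  0.021]
funnel_mid 0.41 [160. 231.] [0.557 0.367 0.015] [0.554 0.363 0.021]
```

View pics/top0.png

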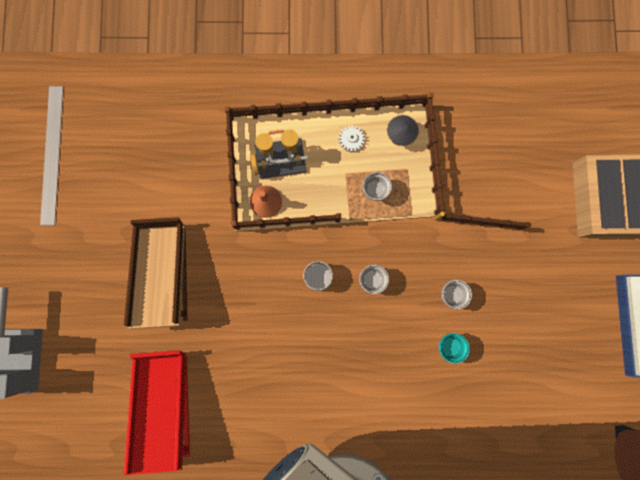

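View pics/scene0.png

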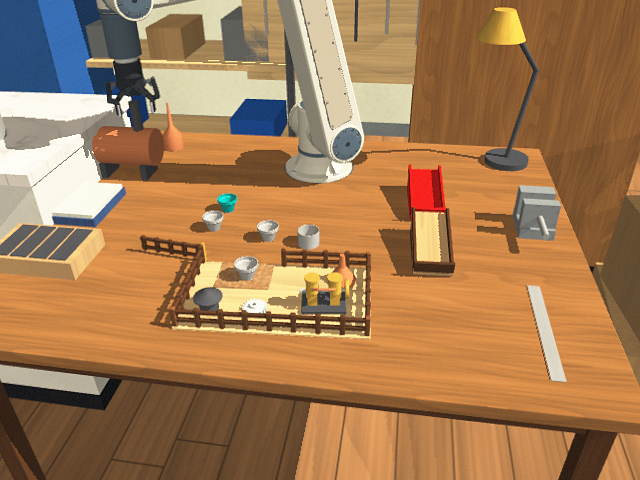

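The steel cups are at top pixels (375,187) on the mat, (318,277), (374,280) and (457,295). The turquoise look-alike is at (454,348), so it is left alone. The wooden tray is at (158,270) with its stop near (158,222), and the red tray at (158,412) is the other look-alike. I'll measure the cups and tray, then confirm with a crop.

Run:
```python
from h import *
from scipy.optimize import least_squares
np.set_printoptions(precision=4,suppress=True)
P={n:viewer.get_image(n) for n in["top","scene"]}
img=P["top"]["image"]; c=cv2.resize(img[170:370,290:490],None,fx=3,fy=3,interpolation=cv2.INTER_CUBIC)
cv2.imwrite("pics/crop.png",c[...,::-1])
W={n:cloud(p) for n,p in P.items()}
def circ(q):
    f=lambda a:np.hypot(q[:,0]-a[0],q[:,1]-a[1])-.028
    r=least_squares(f,np.median(q,0)[:2],loss="soft_l1",f_scale=.002); return r.x,np.std(f(r.x))
for nm,x,y,zb in[("base",.636,-.077,.009),("s",.458,.04,0),("c2",.453,-.07,0),("c3",.425,-.232,0)]:
    for n in W:
        w=W[n].reshape(-1,3); m=np.hypot(w[:,0]-x,w[:,1]-y)<.042
        q=w[m]; hi=q[q[:,2]>zb+.036]; print(nm,n,"maxz",np.percentile(q[:,2],99.),len(hi),*circ(hi))
        lm=None
    a=[[d["at"] for d in viewer.landmark_of(P[n],"odd_mid" if nm=="s" else "cup_base_mid")] for n in P]
    best=[]
    for A in a[0]:
        for B in a[1]:
            X,g=two(P["top"],A,P["scene"],B)
            if np.hypot(X[0]-x,X[1]-y)<.04: print("  tri",X,g)
w=np.vstack([W[n].reshape(-1,3) for n in W])
# tray: floor cloud
m=(abs(w[:,1]-.365)<.025)&(w[:,0]>.40)&(w[:,0]<.53)&(w[:,2]<.1); q=w[m]
for it in range(3):
    A=np.c_[q[:,:2],np.ones(len(q))]; k=np.linalg.lstsq(A,q[:,2],rcond=None)[0]; r=q[:,2]-A@k; q=q[abs(r)<.004]
print("floor",k,len(q),np.degrees(np.arctan(np.hypot(*k[:2]))))
t=w[(abs(w[:,1]-.365)<.07)&(w[:,0]>.36)&(w[:,0]<.62)&(w[:,2]>.005)]
h=t[:,2]-np.c_[t[:,:2],np.ones(len(t))]@k
for nm,lo,hi in[("rail",.016,.024),("stop",.029,.038)]:
    s=t[(h>lo)&(h<hi)]
    if nm=="stop":
        print("stop top x pct",np.percentile(s[:,0],[2,25,50,75,98]),"y",np.percentile(s[:,1],[2,50,98]),len(s)); print(np.polyfit(s[:,1],s[:,0],1), s[:,2].mean())
    else:
        for sg in(-1,1):
            u=s[(s[:,1]-.365)*sg>.02]; u=u[u[:,0]<.54]; print("rail",sg,len(u),np.polyfit(u[:,0],u[:,1],1),np.percentile(u[:,1],[5,50,95]))
L=[[d["at"] for d in viewer.landmark_of(P[n],"tray_stop")] for n in P]
for A in L[0]:
    for B in L[1]:
        X,g=two(P["top"],A,P["scene"],B); print("tray tri",A,B,X,g)
```

```text
base top maxz 0.05170280752700573 117 [ 0.6384 -0.076 ] 0.0008320479654459001
base scene maxz 0.05037362348892708 100 [ 0.6401 -0.0749] 0.0019521532574907185
  tri [ 0.6369 -0.0798  0.0266] 0.0024773436972511035
s top maxz 0.04270574473917854 94 [0.4602 0.0441] 0.0006493996148196202
s scene maxz 0.04106315940189569 84 [0.462  0.0455] 0.0016925550850093647
  tri [0.4603 0.0411 0.0165] 0.0033567331226999225
c2 top maxz 0.042988601053023254 109 [ 0.4525 -0.0666] 0.0006797212979729014
c2 scene maxz 0.04090545636152212 81 [ 0.4551 -0.0654] 0.002191733260334523
c3 top maxz 0.04309100955818956 132 [ 0.422  -0.2304] 0.0007583587708433145
c3 scene maxz 0.041573829059457265 67 [ 0.4245 -0.2284] 0.0023262026370306117
floor [0. 0. 0.] 0 0.0
rail -1 109 [0.1736 0.24  ] [0.3088 0.3326 0.3437]
rail 1 103 [0.0224 0.3841] [0.3858 0.3957 0.4049]
stop top x pct [0.4571 0.4795 0.4919 0.5082 0.5744] y [0.3136 0.3641 0.4099] 1417
[0.0958 0.467 ] 0.03364593173442493
tray tri [160.9, 226.7] [429.1, 214.7] [0.54   0.3329 0.1519] 0.02803726287890266
tray tri [160.9, 226.7] [348.0, 269.7] [0.5797 0.2547 0.0535] 0.18972508225430013
tray tri [160.9, 226.7] [434.4, 272.8] [0.5646 0.3687 0.0091] 0.00717309394440415
tray tri [160.9, 226.7] [205.0, 297.5] [0.6731 0.0978 0.1219] 0.5161724849583378
tray tri [162.8, 359.9] [429.1, 214.7] [0.2966 0.3565 0.0128] 0.012197250308466114
tray tri [162.8, 359.9] [348.0, 269.7] [ 0.3298  0.2591 -0.1036] 0.25681491286879476
tray tri [162.8, 359.9] [434.4, 272.8] [ 0.2755  0.4065 -0.1959] 0.017423308861496994
tray tri [162.8, 359.9] [205.0, 297.5] [0.5001 0.0666 0.0651] 0.6323251471723541
```

View pics/crop.png

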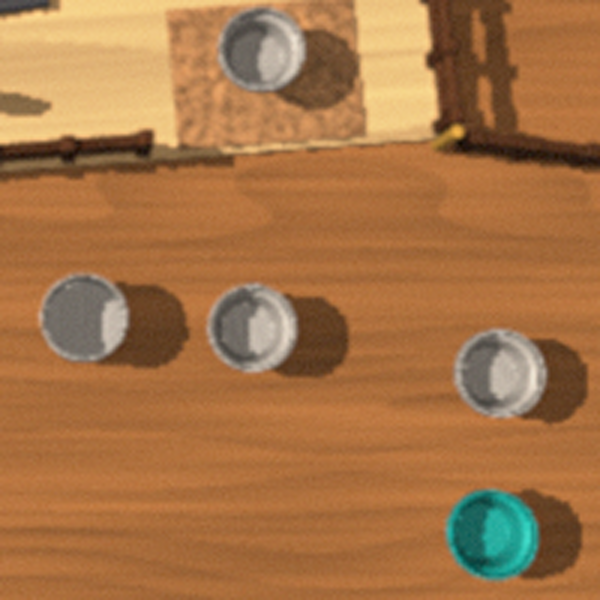

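The crop shows the straight-sided cup at (84,317), with its wide floor and vertical wall. The tapered cups are at (252,327) and (500,373), the base cup is on the cork at (262,50), and the turquoise one is not meant. The tray fit failed because its starting guess was poor, so I'll redo it. I'm also starting towards cup c3.

Run:
```python
from h import *
np.set_printoptions(precision=4,suppress=True)
p=viewer.get_image("top"); w=cloud(p).reshape(-1,3); w=w[~np.isnan(w[:,0])]
for x in np.arange(.34,.60,.02):
    s=w[(abs(w[:,0]-x)<.003)&(w[:,1]>.30)&(w[:,1]<.44)]
    s=s[np.argsort(s[:,1])]; print(round(x,2),[(round(a*1e3),round(b*1e3)) for a,b in s[::2,1:]][:22])
s=w[(abs(w[:,1]-.366)<.004)&(w[:,0]>.5)&(w[:,0]<.6)]; s=s[np.argsort(s[:,0])]; print("mid",[(round(a*1e3),round(b*1e3)) for a,_,b in s[::2]])
k=np.array([0,0,0.]);m=(abs(w[:,1]-.36)<.02)&(w[:,0]>.42)&(w[:,0]<.53);q=w[m]
k=np.array([-.2493,0,np.median(q[:,2]+.2493*q[:,0])])
for it in range(5):
    A=np.c_[q[:,:2],np.ones(len(q))]; g=abs(q[:,2]-A@k)<.004; k=np.linalg.lstsq(A[g],q[g,2],rcond=None)[0]
print("floor",k,g.sum(),np.degrees(np.arctan(k[:2])))
```

```text
0.34 [(300, -2), (301, 3), (303, -4), (304, -1), (305, 2), (306, -3), (308, 0), (309, 2), (310, -2), (312, -2), (314, 0), (314, -1), (316, 0), (317, 2), (318, -1), (320, -2), (321, 1), (322, -2), (323, 1), (326, -1), (326, -2), (328, -3)]
0.36 [(300, -1), (302, 1), (303, -4), (304, -1), (306, 1), (306, -1), (309, -1), (310, 1), (311, -2), (312, 0), (315, -1), (315, -3), (317, -3), (318, 1), (319, -1), (320, 0), (322, 0), (323, -3), (325, -2), (326, 1), (327, -2), (328, 0)]
0.38 [(300, 2), (301, -2), (303, -1), (305, 0), (305, 0), (307, 77), (307, -2), (307, 74), (308, 80), (308, 80), (308, 3), (308, 78), (308, 10), (308, 9), (309, 51), (309, 0), (309, 83), (309, -1), (310, 12), (310, 17), (310, 8), (311, 81)]
0.4 [(301, -1), (302, -1), (303, 1), (305, -1), (306, -3), (307, 0), (308, 74), (308, 60), (309, 66), (309, 72), (309, 9), (309, 65), (309, 51), (309, 0), (310, -1), (310, 69), (310, 49), (310, 75), (310, 5), (311, 10), (311, 77), (311, 8)]
0.42 [(300, 0), (302, 0), (303, -3), (304, 0), (306, -2), (306, -2), (308, -1), (309, 66), (309, 72), (310, 1), (310, 70), (310, 7), (310, 5
[... 2376 characters left out ...]
3), (534, 21), (535, 23), (536, 21), (537, 23), (538, 19), (540, 19), (540, 17), (542, 20), (542, 18), (544, 20), (546, 21), (546, 17), (548, 21), (549, 16), (550, 21), (551, 17), (552, 21), (552, 19), (554, 19), (555, 16), (556, 19), (557, 14), (559, 15), (559, 14), (561, 15), (561, 14), (562, 24), (562, 21), (562, 20), (563, 28), (563, 27), (564, 33), (565, 31), (565, 39), (566, 35), (567, 44), (567, 41), (568, 48), (568, 46), (568, 44), (570, 49), (570, 48), (571, 51), (572, 49), (574, 49), (587, 2), (587, 0), (589, 1), (589, 0), (591, 1), (591, -1), (593, 3), (594, -2), (596, -1), (596, -2), (597, 1), (598, -1), (599, 1), (600, 0)]
floor [-0.248  -0.0064  0.1567] 1098 [-13.9267  -0.3681]
```

move_arm(plan=[[[0,0,0],[0,0,0.0398],-1],[[0,0,0],[0,0,0.0398],-1],[[0,0,0],[0,0,0.0398],-1],[[0,0,0],[0,0,0.0067],-1]], squeeze=40)

```text
time_s: 1.88
eef_pos: [0.2121, -0.5075, 0.2313]
orientation: [0.0, 0.003, 1.0, 0.0]
contact_force: [0.5, 0.2, -0.1]
grip_width: 1.0
grasp_force: 0.0
```

move_arm(plan=[[[-0.1406,0.1854,0.0875],[0,0,0],-1],[[-0.1406,0.1854,0.0875],[0,0,0],-1],[[-0.1406,0.1854,0.0875],[0,0,0],-1],[[-0.1406,0.1854,0.0875],[0,0,0],-1],[[-0.1406,0.1854,0.0875],[0,0,0],-1],[[-0.1406,0.1854,0.0875],[0,0,0],-1],[[-0.1406,0.1854,0.0875],[0,0,0],-1],[[-0.1406,0.1854,0.0875],[0,0,0],-1],[[-0.1406,0.1854,0.0875],[0,0,0],-1],[[-0.1406,0.1854,0.0875],[0,0,0],-1],[[0,0,0],[0,0,0],-1],[[0,0,0],[0,0,0],-1]], squeeze=40)

```text
time_s: 2.88
eef_pos: [0.4235, -0.2281, 0.0994]
orientation: [-0.001, -0.003, 1.0, 0.0]
contact_force: [-0.3, 0.2, 0.7]
grip_width: 1.005
grasp_force: 0.0
```

move_arm(plan=[[[0.003,-0.009,0.17],[0,0,0],-1],[[0,0,0.17],[0,0,0],-1],[[0,0,0.12],[0,0,0],-1],[[0,0,0.056],[0,0,0],-1],[[0,0,0],[0,0,0],-1],[[0,0,0],[0,0,0],1],[[0,0,0],[0,0,0],1],[[0,0,0],[0,0,0],1],[[0,0,0],[0,0,0],1],[[0,0,0],[0,0,0],1],[[0,0,0],[0,0,0],1],[[0,0,0],[0,0,0],1]], squeeze=40)

```text
time_s: 3.88
eef_pos: [0.4238, -0.2314, 0.0244]
orientation: [0.002, -0.0, 1.0, -0.001]
contact_force: [-1.4, 0.2, 6.4]
grip_width: 0.649
grasp_force: 43.1
```

move_arm(plan=[[[0,0,-0.05],[0,0,0],1],[[0,0,-0.2],[0,0,0],1],[[0,0,-0.25],[0,0,0],1],[[0,0,-0.2],[0,0,0],1],[[0,0,0],[0,0,0],1],[[0,0,0],[0,0,0],1]], squeeze=40)

```text
time_s: 4.38
eef_pos: [0.4238, -0.2309, 0.1299]
orientation: [0.002, 0.0, 1.0, -0.0]
contact_force: [-0.5, -0.2, -2.9]
grip_width: 0.649
grasp_force: 43.1
```

Run:
```python
from h import *
s=manip.sense(); print(s["eef_pos"],s["orientation"],s["contact_force"],s["grip_width"],s["grasp_force"])
p=viewer.get_image("scene"); W=cloud(p)
P=np.array([.424,-.231,s["eef_pos"][2]]); uv=cv2.projectPoints(P[None],cv2.Rodrigues(np.array(p["R"]))[0],np.array(p["t"]),K(p),np.array(p["D"]))[0].ravel().astype(int); print(uv)
u,v=uv; c=cv2.resize(p["image"][max(v-60,0):v+60,max(u-70,0):u+70],None,fx=5,fy=5,interpolation=cv2.INTER_CUBIC); cv2.imwrite("pics/lift1.png",c[...,::-1])
```

```text
[ 0.42377766 -0.23086511  0.12992578] [ 2.49628799e-03  8.91562025e-05  9.99996832e-01 -3.12384052e-04] [-0.50676788 -0.17971053 -2.88904038] 0.6492197905554387 43.07509150643
[207 186]
```

View pics/lift1.png

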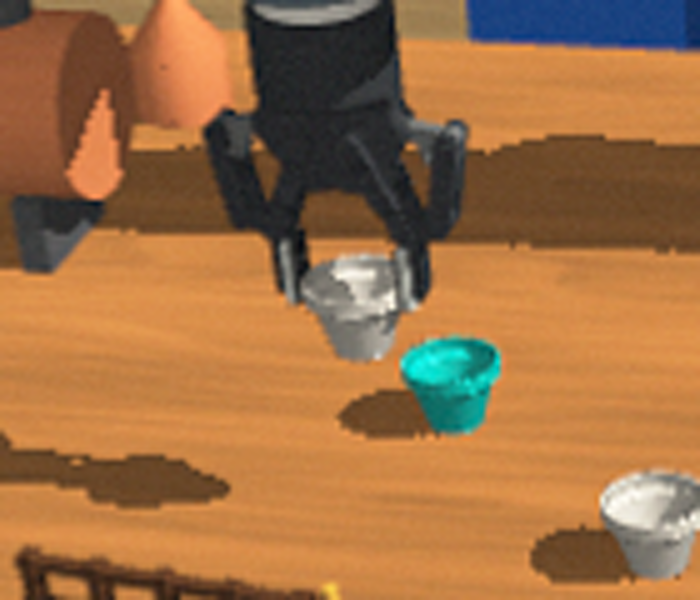

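The picture shows the cup held upright by its rim at (355,300), with the turquoise cup untouched at (455,385). Next I'll carry it over the base cup.

move_arm(plan=[[[-0.12,0.086,0],[0,0,0],1],[[-0.18,0.1287,0],[0,0,0],1],[[-0.18,0.1287,0],[0,0,0],1],[[-0.18,0.1287,0],[0,0,0],1],[[-0.18,0.1287,0],[0,0,0],1],[[-0.18,0.1287,0],[0,0,0],1],[[-0.18,0.1287,0],[0,0,0],1],[[-0.18,0.1287,0],[0,0,0],1],[[-0.06,0.042,0],[0,0,0],1],[[0,0,0],[0,0,0],1],[[0,0,0],[0,0,0],1]])

```text
time_s: 5.35
eef_pos: [0.6377, -0.076, 0.1254]
orientation: [-0.002, -0.0, 1.0, 0.0]
contact_force: [-0.6, -1.0, -1.3]
grip_width: 0.645
grasp_force: 43.0
```

move_arm(plan=[[[-0.015,0,0.1],[0,0,0],1],[[0,0,0.13],[0,0,0],1],[[0,0,0.1],[0,0,0],1],[[0,0,0.08],[0,0,0],1],[[0,0,0.03],[0,0,0],1],[[0,0,0],[0,0,0],1],[[0,0,0],[0,0,0],1]])

```text
time_s: 5.93
eef_pos: [0.6405, -0.0771, 0.0621]
orientation: [-0.0, 0.0, 1.0, -0.0]
contact_force: [-0.0, -0.5, 0.5]
grip_width: 0.649
grasp_force: 43.0
```

move_arm(plan=[[[0,0,0.03],[0,0,0],1],[[0,0,0.025],[0,0,0],1],[[0,0,0.015],[0,0,0],1],[[0,0,0],[0,0,0],1],[[0,0,0],[0,0,0],1]])

```text
time_s: 6.35
eef_pos: [0.6408, -0.0765, 0.0511]
orientation: [-0.0, 0.0, 1.0, -0.0]
contact_force: [-0.2, 0.5, -0.7]
grip_width: 0.648
grasp_force: 43.0
```

move_arm(plan=[[[0,0,0.013],[0,0,0],1],[[0,0,0],[0,0,0],1],[[0,0,0],[0,0,0],-1],[[0,0,0],[0,0,0],-1],[[0,0,0],[0,0,0],-1],[[0,0,0],[0,0,0],-1],[[0,0,0],[0,0,0],-1],[[0,0,-0.1],[0,0,0],-1],[[0,0,-0.25],[0,0,0],-1],[[0,0,-0.25],[0,0,0],-1],[[0.1,0,0],[0,0,0],-1],[[0.2,0,0],[0,0,0],-1]])

```text
time_s: 7.35
eef_pos: [0.5989, -0.0764, 0.1415]
orientation: [0.003, 0.0, 1.0, -0.0]
contact_force: [0.1, 0.2, -1.0]
grip_width: 0.999
grasp_force: 0.0
```

move_arm(plan=[[[0.19,0.014,0],[0,0,0],-1],[[0.22,0.014,0],[0,0,0],-1],[[0.22,0.014,0.07],[0,0,0],-1],[[0.19,0.014,0.1],[0,0,0],-1],[[0.13,0.014,0.1],[0,0,0],-1],[[0,0,0],[0,0,0],-1],[[0,0,0],[0,0,0],-1]])

```text
time_s: 7.93
eef_pos: [0.4523, -0.066, 0.0986]
orientation: [-0.0, -0.0, 1.0, -0.0]
contact_force: [0.0, 1.0, 0.8]
grip_width: 1.002
grasp_force: 0.0
```

Run:
```python
from h import *
from scipy.optimize import least_squares
np.set_printoptions(precision=4,suppress=True)
p=viewer.get_image("scene"); q=viewer.get_image("top")
for n,s in(("scene",p),("top",q)):
    w=cloud(s).reshape(-1,3); w=w[np.hypot(w[:,0]-.6393,w[:,1]+.0755)<.045]; hi=w[(w[:,2]>.060)&(w[:,2]<.08)]
    f=lambda a:np.hypot(hi[:,0]-a[0],hi[:,1]-a[1])-.028
    print(n,len(hi),np.percentile(w[:,2],[90,98]) , least_squares(f,[.6393,-.0755],loss="soft_l1",f_scale=.002).x)
c=cv2.resize(p["image"][200:340,150:330],None,fx=4,fy=4,interpolation=cv2.INTER_CUBIC); cv2.imwrite("pics/nest1.png",c[...,::-1])
```

```text
scene 99 [0.0567 0.0641] [ 0.6404 -0.0744]
top 119 [0.0581 0.0662] [ 0.6383 -0.0758]
```

View pics/nest1.png

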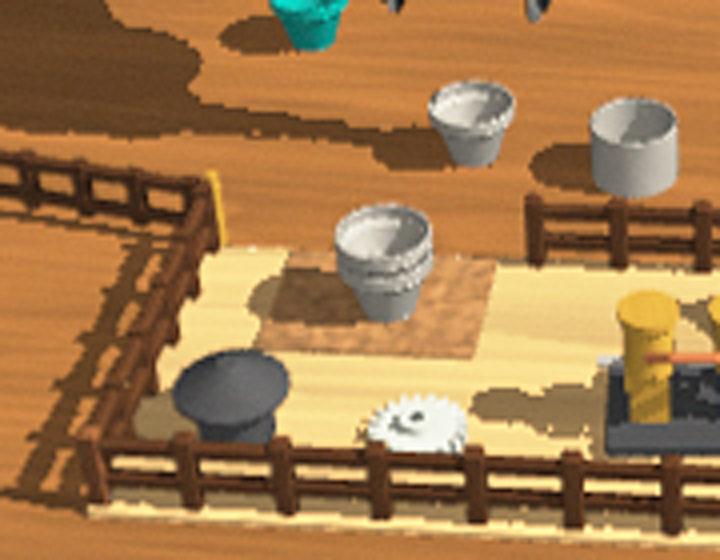

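The first cup is nested at (385,250), with its rim at 66 mm and centred on the base. Now the second tapered cup.

move_arm(plan=[[[-0.01,0,0.17],[0,0,0],-1],[[0,0,0.17],[0,0,0],-1],[[0,0,0.12],[0,0,0],-1],[[0,0,0.05],[0,0,0],-1],[[0,0,0],[0,0,0],-1],[[0,0,0],[0,0,0],1],[[0,0,0],[0,0,0],1],[[0,0,0],[0,0,0],1],[[0,0,0],[0,0,0],1],[[0,0,0],[0,0,0],1],[[0,0,0],[0,0,0],1],[[0,0,0],[0,0,0],1]], squeeze=40)

```text
time_s: 9.03
eef_pos: [0.4564, -0.0659, 0.0241]
orientation: [0.002, -0.0, 1.0, 0.0]
contact_force: [-1.2, 0.6, 6.1]
grip_width: 0.664
grasp_force: 41.5
```

move_arm(plan=[[[0,0,-0.05],[0,0,0],1],[[0,0,-0.2],[0,0,0],1],[[0,0,-0.25],[0,0,0],1],[[0,0,-0.22],[0,0,0],1],[[0,0,0],[0,0,0],1],[[0,0,0],[0,0,0],1]])

```text
time_s: 9.53
eef_pos: [0.4564, -0.0656, 0.1329]
orientation: [0.003, 0.0, 1.0, 0.001]
contact_force: [-1.0, 0.1, -3.1]
grip_width: 0.662
grasp_force: 43.6
```

move_arm(plan=[[[-0.1,-0.01,0],[0,0,0],1],[[-0.18,-0.01,0],[0,0,0],1],[[-0.2,-0.01,0],[0,0,0],1],[[-0.2,-0.01,0],[0,0,0],1],[[-0.2,-0.01,0],[0,0,0],1],[[-0.2,-0.01,0],[0,0,0],1],[[-0.12,-0.01,0],[0,0,0],1],[[-0.04,0,0],[0,0,0],1],[[0,0,0],[0,0,0],1],[[0,0,0],[0,0,0],1]])

```text
time_s: 10.37
eef_pos: [0.6398, -0.0764, 0.1289]
orientation: [-0.001, 0.0, 1.0, 0.0]
contact_force: [0.1, -0.3, -2.3]
grip_width: 0.659
grasp_force: 43.6
```

Down to about z=0.075, then on to 0.066.

move_arm(plan=[[[-0.01,0,0.1],[0,0,0],1],[[0,0,0.12],[0,0,0],1],[[0,0,0.08],[0,0,0],1],[[0,0,0.04],[0,0,0],1],[[0,0,0.02],[0,0,0],1],[[0,0,0],[0,0,0],1],[[0,0,0.02],[0,0,0],1],[[0,0,0.02],[0,0,0],1],[[0,0,0.02],[0,0,0],1],[[0,0,0],[0,0,0],1],[[0,0,0],[0,0,0],1]])

```text
time_s: 11.28
eef_pos: [0.6423, -0.0765, 0.0671]
orientation: [-0.0, 0.0, 1.0, -0.0]
contact_force: [0.1, -0.1, -1.2]
grip_width: 0.662
grasp_force: 43.6
```

move_arm(plan=[[[0,0,0.02],[0,0,0],1],[[0,0,0],[0,0,0],1],[[0,0,0],[0,0,0],-1],[[0,0,0],[0,0,0],-1],[[0,0,0],[0,0,0],-1],[[0,0,0],[0,0,0],-1],[[0,0,0],[0,0,0],-1],[[0,0,-0.1],[0,0,0],-1],[[0,0,-0.25],[0,0,0],-1],[[0,0,-0.25],[0,0,0],-1],[[0.15,0.1,0],[0,0,0],-1],[[0.2,0.13,0],[0,0,0],-1]])

```text
time_s: 12.28
eef_pos: [0.5924, -0.0424, 0.1567]
orientation: [0.003, 0.001, 1.0, 0.0]
contact_force: [-0.0, 1.5, -1.4]
grip_width: 1.001
grasp_force: 0.0
```

move_arm(plan=[[[0.15,0.1,0],[0,0,0],-1],[[0.2,0.13,0.07],[0,0,0],-1],[[0.2,0.13,0.1],[0,0,0],-1],[[0.2,0.13,0.1],[0,0,0],-1],[[0.12,0.09,0.1],[0,0,0],-1],[[0,0,0],[0,0,0],-1],[[0,0,0],[0,0,0],-1]])

```text
time_s: 12.87
eef_pos: [0.4585, 0.0454, 0.0987]
orientation: [-0.0, -0.001, 1.0, -0.0]
contact_force: [0.4, -0.5, 0.5]
grip_width: 0.997
grasp_force: 0.0
```

Run:
```python
from h import *
from scipy.optimize import least_squares
np.set_printoptions(precision=4,suppress=True)
for n in("scene","top"):
    w=cloud(viewer.get_image(n)).reshape(-1,3)
    if n=="top":
        for x0 in (.40,.44,.48,.52):
            s=w[(abs(w[:,0]-x0)<.006)&(w[:,1]>.30)&(w[:,1]<.44)&(w[:,2]>.02)]; h=s[:,2]-(.1567-.248*s[:,0]-.0064*s[:,1]); s=s[(h>.014)&(h<.026)]
            print(x0,np.percentile(s[:,1],[3,97]))
    w=w[np.hypot(w[:,0]-.6393,w[:,1]+.0755)<.045]; hi=w[(w[:,2]>.075)&(w[:,2]<.09)]
    f=lambda a:np.hypot(hi[:,0]-a[0],hi[:,1]-a[1])-.028
    print(n,len(hi),np.percentile(w[:,2],[90,98]) , least_squares(f,[.6393,-.0755],loss="soft_l1",f_scale=.002).x)
```

```text
scene 103 [0.0711 0.0788] [ 0.6402 -0.0747]Traceback (most recent call last):
  File "<stdin>", line 9, in <module>
    return _quantile_unchecked(
        a, q, axis, out, overwrite_input, method, keepdims, weights)
    return _ureduce(a,
                    func=_quantile_ureduce_func,
    ...<5 lines>...
                    overwrite_input=overwrite_input,
                    method=method)
    r = func(a, **kwargs)
    result = _quantile(arr,
                       quantiles=q,
    ...<2 lines>...
                       out=out,
                       weights=wgt)
    slices_having_nans = np.isnan(arr[-1, ...])
                                  ~~~^^^^^^^^^
IndexError: index -1 is out of bounds for axis 0 with size 0
```

The three-cup stack has its rim at about 80 mm and is centred. Now I'll grasp the straight cup.

move_arm(plan=[[[-0.005,-0.004,0.17],[0,0,0],-1],[[0,0,0.17],[0,0,0],-1],[[0,0,0.12],[0,0,0],-1],[[0,0,0.05],[0,0,0],-1],[[0,0,0],[0,0,0],-1],[[0,0,0],[0,0,0],1],[[0,0,0],[0,0,0],1],[[0,0,0],[0,0,0],1],[[0,0,0],[0,0,0],1],[[0,0,0],[0,0,0],1],[[0,0,0],[0,0,0],1],[[0,0,0],[0,0,0],1]], squeeze=40)

```text
time_s: 13.97
eef_pos: [0.4617, 0.0449, 0.0239]
orientation: [0.002, -0.0, 1.0, 0.0]
contact_force: [0.4, 0.2, 5.3]
grip_width: 0.65
grasp_force: 43.1
```

move_arm(plan=[[[0,0,-0.05],[0,0,0],1],[[0,0,-0.2],[0,0,0],1],[[0,0,-0.25],[0,0,0],1],[[0,0,-0.25],[0,0,0],1],[[0,0,-0.1],[0,0,0],1],[[0,0,0],[0,0,0],1],[[0,0,0],[0,0,0],1]])

```text
time_s: 14.55
eef_pos: [0.4603, 0.0448, 0.1507]
orientation: [0.001, 0.0, 1.0, 0.001]
contact_force: [-0.3, -0.6, -2.3]
grip_width: 0.653
grasp_force: 43.1
```

move_arm(plan=[[[-0.04,0.14,0],[0,0,0],1],[[-0.067,0.23,0],[0,0,0],1],[[-0.067,0.24,0],[0,0,0],1],[[-0.067,0.24,0],[0,0,0],1],[[-0.067,0.24,0],[0,0,0],1],[[-0.067,0.24,0],[0,0,0],1],[[-0.067,0.24,0],[0,0,0],1],[[-0.067,0.24,0],[0,0,0],1],[[-0.067,0.23,0],[0,0,0],1],[[-0.03,0.1,0],[0,0,0],1],[[0,0,0],[0,0.02,-0.009],1],[[0,0,0],[0,0.03,-0.009],1]])

```text
time_s: 15.55
eef_pos: [0.5485, 0.367, 0.1486]
orientation: [-0.081, -0.031, 0.996, -0.001]
contact_force: [2.0, 0.0, -0.5]
grip_width: 0.647
grasp_force: 43.1
```

move_arm(plan=[[[0,0,0],[0,0.0278,0],1],[[0,0,0],[0,0,0],1],[[0,0,0],[0,0,0],1]])

```text
time_s: 15.8
eef_pos: [0.5514, 0.3648, 0.1458]
orientation: [-0.124, -0.027, 0.992, -0.003]
contact_force: [-0.3, -0.1, -0.3]
grip_width: 0.651
grasp_force: 43.1
```

```bash
cat > t.py <<'E'
from h import *
from scipy.spatial.transform import Rotation as Ro
np.set_printoptions(precision=4,suppress=True)
s=manip.sense();w,x,y,z=s["orientation"];R=Ro.from_quat([x,y,z,w]).as_matrix()
print(s["eef_pos"],"\n",R,"\ntilt",np.degrees(np.arccos(-R[2,2])),"F",s["contact_force"])
for T in([.5508,.366,.1045],[.5363,.365,.0463]): print((R.T@(np.array(T)-s["eef_pos"]))/.15)
E
python3 t.py
```

```text
[0.5514 0.3648 0.1458] 
 [[-0.9678 -0.0543 -0.2457]
 [-0.0529  0.9985 -0.0123]
 [ 0.2461  0.0011 -0.9693]] 
tilt 14.244270877116488 F [-0.2884 -0.1183 -0.2688]
[-0.0646  0.0077  0.2678]
[-0.0662  0.0059  0.6677]
```

move_arm(plan=[[[-0.03,0.006,0.1],[0,0,0],1],[[-0.036,0,0.15],[0,0,0],1],[[0,0,0.15],[0,0,0],1],[[0,0,0.13],[0,0,0],1],[[0,0,0.06],[0,0,0],1],[[0,0,0.03],[0,0,0],1],[[0,0,0],[0,0,0],1],[[0,0,0],[0,0,0],1]])

```text
time_s: 16.47
eef_pos: [0.5387, 0.3663, 0.0584]
orientation: [-0.121, -0.028, 0.992, -0.001]
contact_force: [0.3, -0.1, 0.2]
grip_width: 0.649
grasp_force: 43.0
```

```bash
python3 t.py
```

```text
[0.5387 0.3663 0.0584] 
 [[-0.9692 -0.0565 -0.2397]
 [-0.056   0.9984 -0.009 ]
 [ 0.2398  0.0047 -0.9708]] 
tilt 13.878057059329945 F [ 0.2605 -0.1226  0.1748]
[-0.0044 -0.005  -0.3178]
[-0.0034 -0.008   0.0821]
```

Still 12 mm above the floor. I'll lower it most of the way.

move_arm(plan=[[[0,-0.006,0.03],[0,0,0],1],[[0,0,0.03],[0,0,0],1],[[0,0,0.01],[0,0,0],1],[[0,0,0],[0,0,0],1],[[0,0,0],[0,0,0],1]])

```text
time_s: 16.88
eef_pos: [0.5358, 0.3649, 0.0469]
orientation: [-0.122, -0.028, 0.992, -0.001]
contact_force: [-0.6, 1.0, -0.8]
grip_width: 0.652
grasp_force: 43.1
```

```bash
python3 t.py
```

```text
[0.5358 0.3649 0.0469] 
 [[-0.9688 -0.056  -0.2416]
 [-0.0553  0.9984 -0.0097]
 [ 0.2418  0.004  -0.9703]] 
tilt 13.991998224003163 F [-0.5663  0.9827 -0.7644]
[-0.0044  0.0029 -0.3966]
[-0.0042  0.0001  0.0033]
```

move_arm(plan=[[[-0.008,0,0],[0,0,0],1],[[-0.008,0,0],[0,0,0],1],[[0,0,0],[0,0,0],1],[[0,0,0],[0,0,0],1]])

```text
time_s: 17.22
eef_pos: [0.5382, 0.3651, 0.0462]
orientation: [-0.122, -0.028, 0.992, -0.001]
contact_force: [0.3, 0.2, -1.3]
grip_width: 0.65
grasp_force: 43.1
```

move_arm(plan=[[[-0.007,0,0],[0,0,0],1],[[-0.007,0,0],[0,0,0],1],[[0,0,0],[0,0,0],1],[[0,0,0],[0,0,0],1]])

```text
time_s: 17.55
eef_pos: [0.5386, 0.3651, 0.0461]
orientation: [-0.123, -0.028, 0.992, -0.002]
contact_force: [-5.7, -1.3, 4.2]
grip_width: 0.652
grasp_force: 43.4
```

move_arm(plan=[[[0,0,0.007],[0,0,0],1],[[0,0,0.003],[0,0,0],1],[[0,0,0],[0,0,0],1]])

```text
time_s: 17.8
eef_pos: [0.5386, 0.3651, 0.046]
orientation: [-0.123, -0.029, 0.992, -0.002]
contact_force: [-6.5, -1.6, 8.8]
grip_width: 0.65
grasp_force: 43.9
```

Both the stop and the floor are felt. I'll release and retreat along the tray's normal.

move_arm(plan=[[[0,0,0],[0,0,0],-1],[[0,0,0],[0,0,0],-1],[[0,0,0],[0,0,0],-1],[[0,0,0],[0,0,0],-1],[[0,0,0],[0,0,0],-1],[[0,0,-0.06],[0,0,0],-1],[[0,0,-0.2],[0,0,0],-1],[[0,0,-0.25],[0,0,0],-1],[[0,0,-0.25],[0,0,0],-1],[[0.1,-0.2,0],[0,0,0],-1],[[0.1,-0.25,0],[0,0,0],-1],[[0.1,-0.25,0],[0,0,0],-1]])

```text
time_s: 18.8
eef_pos: [0.5299, 0.2586, 0.1664]
orientation: [-0.121, -0.029, 0.992, -0.001]
contact_force: [0.8, -0.1, -0.5]
grip_width: 1.0
grasp_force: 0.0
```

move_arm(plan=[[[0.1,-0.25,0],[0,0,0],-1],[[0.1,-0.25,0],[0,0,0],-1],[[0.1,-0.15,0],[0,0,0],-1],[[0,0,0],[0,0,0],-1],[[0,0,0],[0,0,0],-1]])

```text
time_s: 19.22
eef_pos: [0.4916, 0.1581, 0.1775]
orientation: [-0.121, -0.027, 0.992, -0.001]
contact_force: [0.1, 0.9, -0.3]
grip_width: 0.998
grasp_force: 0.0
```

Run:
```python
from h import *
from scipy.optimize import least_squares
np.set_printoptions(precision=4,suppress=True)
print(manip.sense()["eef_pos"],manip.sense()["contact_force"])
I=[]
for n,b in(("top",(190,290,90,240)),("scene",(190,290,390,490))):
    p=viewer.get_image(n); w=cloud(p).reshape(-1,3)
    I.append(cv2.resize(p["image"][b[0]:b[1],b[2]:b[3]],(int(400*(b[3]-b[2])/100),400)))
    v=w[np.hypot(w[:,0]-.536,w[:,1]-.365)<.05]
    nrm=np.array([.2404,.0062,.9694]);F=np.array([.5615,.3665,.0154]);d=np.array([.9688,.055,-.2415]);e=np.cross(nrm,d)
    r=v-F; L=np.c_[r@d,r@e,r@nrm]; hi=L[(L[:,2]>.037)&(L[:,2]<.047)&(L[:,0]<.002)]
    f=lambda a:np.hypot(hi[:,0]-a[0],hi[:,1]-a[1])-.028
    A=np.c_[hi[:,:2],np.ones(len(hi))]; k=np.linalg.lstsq(A,hi[:,2],rcond=None)[0]
    print(n,len(hi),"odd xy in tray",least_squares(f,[-.03,0],loss="soft_l1",f_scale=.002).x,"rim h",np.percentile(hi[:,2],[10,50,90]),"tilt",k[:2])
    w=w[np.hypot(w[:,0]-.6393,w[:,1]+.0755)<.045]; hi=w[(w[:,2]>.075)&(w[:,2]<.09)]
    print(len(hi),np.percentile(w[:,2],[90,98]) , least_squares(f,[.6393,-.0755],loss="soft_l1",f_scale=.002).x)
    if n=="scene": c=cv2.resize(p["image"][200:300,180:280],(400,400))
h=np.hstack([cv2.resize(i,None,fx=.6,fy=.6) for i in(I[1],c,I[0])]); h=cv2.resize(h,None,fx=min(1,800/h.shape[1]),fy=min(1,800/h.shape[1]))
cv2.imwrite("pics/fin.png",h[...,::-1])
```

```text
[0.4916 0.1581 0.1775] [ 0.0697  0.8922 -0.3216]
top 156 odd xy in tray [-0.0314 -0.001 ] rim h [0.038  0.0407 0.0429] tilt [-0.0008  0.0003]
134 [0.0738 0.0804] [ 0.6378 -0.076 ]
scene 89 odd xy in tray [-0.0291  0.0016] rim h [0.0377 0.0399 0.0435] tilt [-0.0085 -0.0054]
101 [0.0715 0.0792] [ 0.6402 -0.0748]
```

View pics/fin.png

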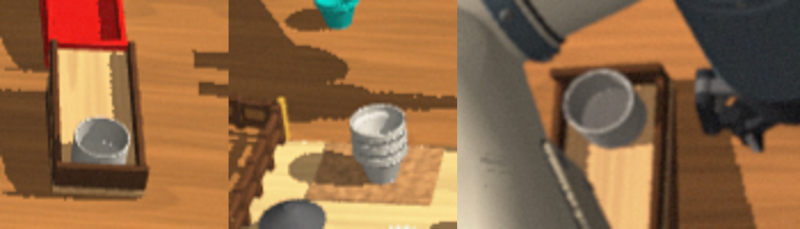

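The straight cup stands flat against the stop at (102,142), the three cups are nested at (380,140), and the arm is clear of everything.

```bash
python3 -c "
from workcell import hand_in
print(hand_in())"
```

```text
the job is handed in; nothing more can be done
None
```

Job handed in, verdict not shown: by my measurements all three tapered cups are nested upright on the mat (rim about 80 mm above the desk, as expected), and the straight cup is flat against the tray's back stop.

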